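# Stroke the hob's slider up to full power

## Robot

A 6-joint arm with a two-finger parallel gripper is mounted at the origin on the work surface. World frame = base frame: x ahead of the robot, y to its left, z up, the work surface at z = 0. Lengths are in m, angles in degrees, forces in N, time in s.
With the tool pointing down it reaches from about 0.4 to 0.825 m from the base axis. Payload 7 kg.
Tool frame: the origin (TCP) lies between the finger pads; the fingertips stand 19 mm ahead of it and the grasp point (between the pads) is the TCP (r.finger_overhang is the distance from the TCP to the fingertips, in m); z points along the fingers, y is the direction in which the jaws open and shut (so a half turn about z gives the same grasp; the last joint's range is limited). The gripper opens to 88 mm and grips with 3 to 60 N. Pads are 19 mm wide; open, the fingers measure 130 mm over their backs; the gripper's body (78 mm by 193 mm) begins 47 mm behind the grasp point.
Start: joints at [16.507, 20.546, 0.682, 0, -70.136, -16.507], TCP at [0.675, -0, 0.246] pointing down, gripper open.
Joint ranges: [-176.03, 176.03], [-82.01, 121.73], [-58.28, 71.71], [-173.87, 95.51], [-174.79, -0.11], [-173.66, 173.66]. Speed limits (degrees/s): [136.94, 136.94, 172.46, 180, 180, 180].

## Interface

Orientations are given as [roll, pitch, yaw] about the fixed x, y, z axes, in that order (R = Rz(yaw) Ry(pitch) Rx(roll)).
In Python, from plant import r, optics gives the robot as it stands. The module is installed in compiled form; this text tells all that it offers.
- The arm moves only by the tool step_arm, never from a script. Its argument "increments" is a list of rows, each an object of numbers: "tx", "ty", "tz": the shift along the world's x, y, z in mm; "ax", "ay", "az": the turn, a rotation vector about the world's x, y, z in degrees; "claw": the gripper command: -1 is shut, 1 is fully open, values between are in proportion. In form: [{"tx": .., "ty": .., "tz": .., "ax": .., "ay": .., "az": .., "claw": ..}, ...]. A call has 1 to 12 rows; each row shifts and turns the commanded pose from where the row before left it; what a row does not reach is not made up. A row lasts 1/10 s, in which the tool goes at most 50 mm and 8.59 degrees, less where a joint would pass 70% of its speed; a pose out of reach is approached as far as the arm can. A call with a gripper value outside its range is refused whole. The fingers move at their own pace and stop on an object; "newtons" is the grip in N (left out, the last holds). Time passes only in rows, so rows that do not move let the fingers close. It gives the time, the measured TCP pose, the force and the opening at its end, in the units of the state.
- r.get_state(): the state, without advancing time (a new reading comes with each control period).
- optics.capture(name): name is "scene" or "side" or "wrist"; returns a dict with "image" (480x640x3 uint8, blue, green, red), "depth" (480x640 float32, m along the optical axis (not along the pixel's ray), 0 where there is no reading), "fx", "fy", "cx", "cy" (pixels), "R" (3x3) and "t" (3): a world point X has camera coordinates R X + t. Camera axes: x right, y down, z forward; pixel columns grow to the right and rows downward; lengths in m; the calibration is good to about 2 mm. A picture is of the moment at which its call begins.
- r.close_job(): hands the job in, once; it reports no verdict.
The state is a dict: "time_s": time; "joints": joint angles; "qd": joint speeds; "joint_torque": joint torques, N m; "tcp_pos": TCP position; "eef_rot": TCP orientation; "contact_force": force on the tool from outside, world axes, zero at the start; "moment": the same for the moment, N m; "gripper_width": finger opening in m.
Only numpy, scipy, OpenCV 4.12 (cv2) and the standard library are available. Lean on these libraries where they do the work, as an engineer would, in place of code of your own. Each camera call takes 0.05 s, during which the arm holds its last target. There are 200 camera calls.

## Task

Bring the covered saucepan up to full power: with your closed fingertips stroke lightly along the slider strip of the plate it stands on, from the low end (on your left, the short bars) to the high end in one stroke without lifting, and finish the program while still holding your fingertips on the high end. Leave the other plate's slider untouched, and do not move the pan or anything else on the hob and counter.

Things in the scene. Friction and masses are not known exactly. Their poses are not given: they have to be found in the camera images.
- hob: double induction hob, fixed: 360 mm deep (x), 600 wide (y), black glass top 65 mm above the counter. Origin at the centre of its underside; +x away from the cook (the robot), +y to the cook's left. Plates: printed rings, 180 mm across, centred at (50, +150) and (50, -150) mm; the front 100 mm of the glass is the control panel. Turned by up to 0.2 rad
- left_strip: slider of the left (+y) plate: dark grey soft bar, 168 mm along y, 20 mm along x, 3 mm proud of the glass, with 13 pale bars growing longer from its low end (+y, cook's left) to its high end (-y). Origin at the centre of its top, 68 mm above the counter; axes as the hob's. Yields straight down on a spring: gives from 1.5 N, 2.5 N more per mm, stops after 2.5 mm
- right_strip: slider of the right (-y) plate, exactly like the left one
- left_low (a point): centre of the top of a field of the left strip, at its low (+y) end: centre 72 mm from the strip's centre; flat, 20 mm (x) by 24 mm (y), flush with the strip; axes as the hob's
- left_mid1 (a point): centre of the top of a field of the left strip, a third of the way: centre 24 mm from the strip's centre, towards low (+y); flat, 20 mm (x) by 24 mm (y), flush with the strip; axes as the hob's
- left_mid2 (a point): centre of the top of a field of the left strip, two thirds of the way: centre 24 mm from the strip's centre, towards high (-y); flat, 20 mm (x) by 24 mm (y), flush with the strip; axes as the hob's
- left_high (a point): centre of the top of a field of the left strip, at its high (-y) end: centre 72 mm from the strip's centre; flat, 20 mm (x) by 24 mm (y), flush with the strip; axes as the hob's
- right_low (a point): centre of the top of a field of the right strip, at its low (+y) end: centre 72 mm from the strip's centre; flat, 20 mm (x) by 24 mm (y), flush with the strip; axes as the hob's
- right_mid1 (a point): centre of the top of a field of the right strip, a third of the way: centre 24 mm from the strip's centre, towards low (+y); flat, 20 mm (x) by 24 mm (y), flush with the strip; axes as the hob's
- right_mid2 (a point): centre of the top of a field of the right strip, two thirds of the way: centre 24 mm from the strip's centre, towards high (-y); flat, 20 mm (x) by 24 mm (y), flush with the strip; axes as the hob's
- right_high (a point): centre of the top of a field of the right strip, at its high (-y) end: centre 72 mm from the strip's centre; flat, 20 mm (x) by 24 mm (y), flush with the strip; axes as the hob's
- saucepan: covered steel saucepan, 166 mm across, 108 mm high to the top of its lid knob, long black-gripped handle pointing along its +x (to 235 mm from its axis) at 52 to 80 mm above its base; stands on one of the two plates. Loose. Origin at the centre of its underside
- mixing_bowl: white ceramic bowl, 164 mm across, 70 mm high, parked on the other plate. Loose. Origin at the centre of its underside
- timer: white kitchen timer, 60 mm across, 54 mm high, standing on the glass between the plates. Loose. Origin at the centre of its underside
- flour_jar: glass jar of 100 mm diameter, 150 mm high, on the counter to the left of the hob. Loose. Origin at the centre of its underside
- oil_bottle: green bottle of 60 mm diameter, 210 mm high, on the counter to the left. Loose. Origin at the centre of its underside
- rolling_pin_center (a point): centre of the wooden rolling pin (390 mm long, 52 mm thick) that lies on the pastry board to the right. Loose
- cutter_large: steel ring cutter, 72 mm across, 40 mm high, on the pastry board. Loose. Origin at the centre of its underside
- cutter_small: steel ring cutter, 52 mm across, 40 mm high, on the pastry board. Loose. Origin at the centre of its underside

How it is judged (in metres and radians):
On the way, in this order (a step that is already met when the one before it is completed fails the run):
1. the fingertips touch the low end of the slider strip of the plate that bears the saucepan (((y of saucepan in the frame of hob above 0 m and contact force between the fingers and left_strip_c0 above 0.3 N) or (y of saucepan in the frame of hob below 0 m and contact force between the fingers and right_strip_c0 above 0.3 N))).
2. the stroke passes over the field a third of the way along (((y of saucepan in the frame of hob above 0 m and contact force between the fingers and left_strip_c2 above 0.3 N) or (y of saucepan in the frame of hob below 0 m and contact force between the fingers and right_strip_c2 above 0.3 N))).
3. the stroke passes over the field two thirds of the way along (((y of saucepan in the frame of hob above 0 m and contact force between the fingers and left_strip_c4 above 0.3 N) or (y of saucepan in the frame of hob below 0 m and contact force between the fingers and right_strip_c4 above 0.3 N))).
4. the fingertips reach the high end (((y of saucepan in the frame of hob above 0 m and contact force between the fingers and left_strip_c6 above 0.3 N) or (y of saucepan in the frame of hob below 0 m and contact force between the fingers and right_strip_c6 above 0.3 N))).
At the end, for the whole second after the job is handed in: The fingertips still touch the high-end field of the slider strip of the plate that bears the saucepan (over 0.3 N on that field, under 20 N on the strip) and nothing of the other strip; saucepan, bowl and timer are within 15 mm, the other loose things within 30 mm of where they stood (((y of saucepan in the frame of hob above 0 m and contact force between the fingers and left_strip_c6 above 0.3 N and contact force between the fingers and left_strip below 20 N and contact force between the fingers and right_strip below 0.05 N) or (y of saucepan in the frame of hob below 0 m and contact force between the fingers and right_strip_c6 above 0.3 N and contact force between the fingers and right_strip below 20 N and contact force between the fingers and left_strip below 0.05 N)) and distance of each of saucepan, mixing_bowl, timer from where it was at the start of the episode below 0.015 m and distance of each of flour_jar, oil_bottle, rolling_pin_center, cutter_large, cutter_small from where it was at the start of the episode below 0.03 m); the arm keeps its last pose, push and grip.
It fails at once if the slider of the other plate is touched ((y of saucepan in the frame of hob above 0 m and contact force between any of the fingers, the arm and right_strip above 0.3 N) or (y of saucepan in the frame of hob below 0 m and contact force between any of the fingers, the arm and left_strip above 0.3 N)).
It fails at once if the hob or its strip is pressed hard (over 30 N) (contact force between any of the fingers, the arm and hob above 30 N).
It fails at once if the fingertips lift off the strip part-way along the stroke (a low hop of about 10 mm or more over its middle part) ((y of saucepan in the frame of hob above 0 m and y of the grasp point in the frame of left_strip between -0.055 and 0.055 m and x of the grasp point in the frame of left_strip between -0.012 and 0.012 m and z of the grasp point in the frame of left_strip between 0.03 and 0.045 m and contact force between the fingers and left_strip below 0.05 N) or (y of saucepan in the frame of hob below 0 m and y of the grasp point in the frame of right_strip between -0.055 and 0.055 m and x of the grasp point in the frame of right_strip between -0.012 and 0.012 m and z of the grasp point in the frame of right_strip between 0.03 and 0.045 m and contact force between the fingers and right_strip below 0.05 N)).
It fails at once if saucepan, bowl or timer is moved (over 15 mm) (distance of any of saucepan, mixing_bowl, timer from where it was at the start of the episode above 0.015 m).
It fails at once if something else on the counter is moved (over 30 mm) (distance of any of flour_jar, oil_bottle, rolling_pin_center, cutter_large, cutter_small from where it was at the start of the episode above 0.03 m).
It also fails if it takes over 43 s, if anything falls off the work surface, if the arm or the gripper's body presses on something with over 40 N, if the wrist force passes 120 N, or if a joint passes its speed limit or range.

## Working session

There is one attempt and no reset: what is moved stays moved. The work goes in short steps, Python scripts to look and compute and a tool call to move; the robot and the scene stay as the last step left them, time stands still between calls to the robot, and variables do not carry over. Pictures are saved under pics/ and viewed, about 8 in all and at most 12, crops included, and the job is handed in when it is done.

Besides the shell and the picture viewer there is one more tool, called after "Request:" as name([rows], argument=value, ...), one row to a line, values as JSON. step_arm: Moves the arm, as the interface text tells. Its arguments: {"type":"object","properties":{"increments":{"type":"array","items":{"type":"object","properties":{"tx":{"type":"number"},"ty":{"type":"number"},"tz":{"type":"number"},"ax":{"type":"number"},"ay":{"type":"number"},"az":{"type":"number"},"claw":{"type":"number"}}}},"newtons":{"type":"number"}},"required":["increments"]}

```bash
mkdir -p pics; python3 - <<'E'
from plant import r,optics
import cv2,pickle
print(r.get_state())
for n in("scene","side","wrist"):
    c=optics.capture(n);pickle.dump(c,open(n+".pkl","wb"));cv2.imwrite(f"pics/{n}0.png",c["image"])
    print(n,c["fx"],c["R"].round(3).tolist(),c["t"])
E
```

```text
{'time_s': 0.0, 'joints': array([ 1.65054103e+01,  2.05903722e+01,  6.34665934e-01, -2.18995921e-02,
       -7.01345541e+01, -1.65062564e+01]), 'qd': array([-0.08556589,  0.06511752,  0.01546008,  0.01250744,  0.00920648,
        0.10864949]), 'joint_torque': array([-8.00930356e-04, -5.82726967e+01,  2.93058443e+01,  6.99745238e+00,
        6.93249181e-03, -2.06530804e-04]), 'tcp_pos': array([ 6.74550920e-01, -2.81968585e-05,  2.44635828e-01]), 'eef_rot': array([ 1.79907610e+02, -5.90880168e-03, -9.00082993e+01]), 'contact_force': array([-0.1419426 , -0.53081791, -0.70150279]), 'moment': array([0.01733528, 0.00029138, 0.00454695]), 'gripper_width': 0.0877302014183841}
scene 469.89999835114946 [[-0.118, 0.993, -0.008], [0.767, 0.087, -0.636], [-0.631, -0.081, -0.771]] [ 0.09126981 -0.39005594  1.70461186]
side 535.4463891719215 [[0.935, -0.354, -0.023], [-0.242, -0.59, -0.77], [0.259, 0.725, -0.638]] [-0.51168081  0.16955004  1.50134871]
wrist 406.5018651893731 [[-1.0, -0.0, 0.002], [0.0, 0.966, 0.258], [-0.002, 0.258, -0.966]] [ 0.67405348 -0.03236228  0.38850072]
```

View pics/scene0.png

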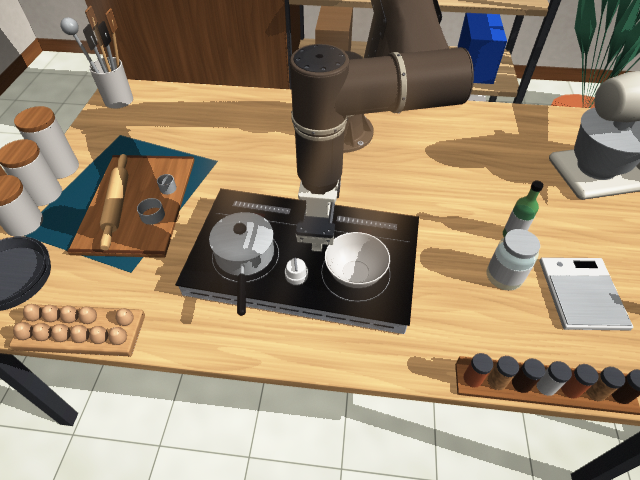

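View pics/side0.png

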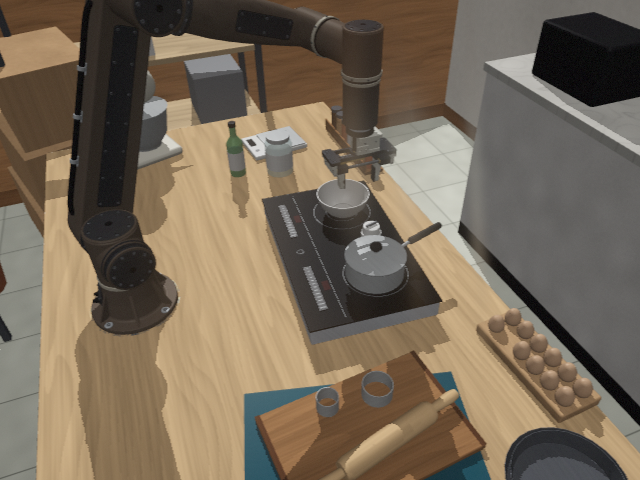

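View pics/wrist0.png

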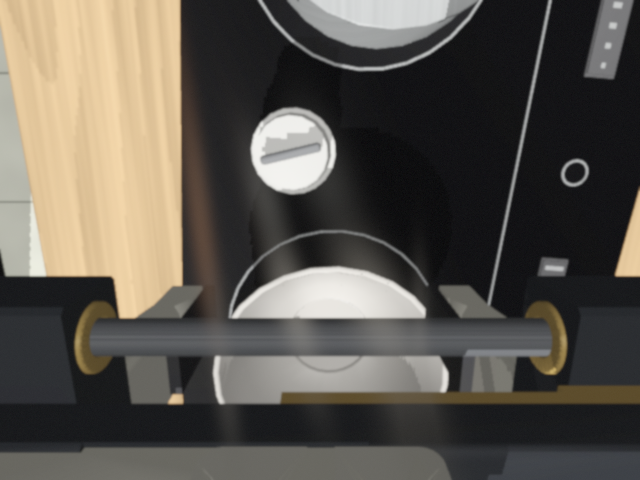

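The scene view shows the saucepan at (241,243), on the robot's right (-y) plate, and the bowl at (357,262). The right strip spans about (233,203)–(290,212) in the scene view and (305,267)–(326,310) in the side view. The wrist view shows its low end at (600,75). I'll measure it in the scene and side views.

```bash
cat > h.py <<'E'
import numpy as np
def cast(c,uv,z):
    uv=np.atleast_2d(uv).astype(float)
    d=np.c_[(uv[:,0]-c["cx"])/c["fx"],(uv[:,1]-c["cy"])/c["fy"],np.ones(len(uv))]@c["R"]
    o=-c["R"].T@c["t"]
    return o+d*((z-o[2])/d[:,2])[:,None]
E
python3 - <<'E'
import pickle,cv2,numpy as np
from h import cast
for n,rois in(("scene",{"R":(225,196,296,220),"L":(330,210,405,236)}),("side",{"R":(296,258,335,318),"L":(272,198,303,243)})):
    c=pickle.load(open(n+".pkl","rb"));im=c["image"];g=cv2.cvtColor(im,cv2.COLOR_BGR2GRAY)
    for k,(a,b,e,f) in rois.items():
        m=np.zeros_like(g);s=g[b:f,a:e];m[b:f,a:e]=((s>40)&(np.ptp(im[b:f,a:e].astype(int),axis=2)<30))*255
        m=cv2.morphologyEx(m,cv2.MORPH_CLOSE,np.ones((3,3)))
        nl,lab,st,_=cv2.connectedComponentsWithStats(m);i=1+np.argmax(st[1:,4])
        v,u=np.where(lab==i);P=cast(c,np.c_[u,v],.068)[:,:2]*1000
        (cx,cy),wh,an=cv2.minAreaRect(P.astype(np.float32))
        w=np.linalg.svd(P-P.mean(0),full_matrices=False)[2][0]
        d=c["depth"][v,u];o=-c["R"].T@c["t"];q=np.c_[(u-c["cx"])/c["fx"],(v-c["cy"])/c["fy"],np.ones(len(u))]@c["R"]*d[:,None]+o
        print(n,k,st[i],"ctr",(round(cx,1),round(cy,1)),"wh",np.round(wh,1),"ang",round(an,2),"pca yaw",np.degrees(np.arctan2(-w[0]*np.sign(w[1]),abs(w[1]))).round(2),"z",np.median(q[:,2]).round(4))
        if k=="R": cv2.imwrite(f"pics/{n}_R.png",np.hstack([cv2.resize(x[b:f,a:e],None,fx=7 if n=="side" else 5,fy=7 if n=="side" else 5,interpolation=0) for x in (im,cv2.cvtColor((lab==i).astype(np.uint8)*255,8))]))
    # hob handle on knob, pan
E
```

```text
scene R [225 196  66  24 915] ctr (469.0, -206.1) wh [ 92.1 190.7] ang 6.42 pca yaw 13.65 z 0.0675
scene L [ 330  210   75   26 1128] ctr (491.6, 115.2) wh [ 94.7 212.9] ang 6.4 pca yaw -1.15 z 0.0661
side R [ 296  258   39   60 2291] ctr (463.9, -192.9) wh [225.3 108.3] ang 67.95 pca yaw -18.58 z 0.0657
side L [ 272  198   31   45 1380] ctr (487.6, 118.4) wh [231.6  98.6] ang 70.58 pca yaw -16.57 z 0.0657
```

```bash
python3 - <<'E'
import pickle,cv2,numpy as np
c=pickle.load(open("scene.pkl","rb"))["image"];s=pickle.load(open("side.pkl","rb"))["image"]
A=cv2.resize(c[192:222,222:298],None,fx=6,fy=6,interpolation=0);B=cv2.resize(s[254:320,290:340],None,fx=6,fy=6,interpolation=0)
o=np.zeros((400,780,3),np.uint8);o[:180,:456]=A;o[:396,470:770]=B;cv2.imwrite("pics/crop1.png",o)
print(c[196:218,260].mean(1).round(),s[288,296:336].mean(1).round())
E
```

```text
[ 50.  50.  49.  49.  50.  48.  48.  47.  79.  94. 118. 142. 106.  90.
  48.  42.  44.  43.  45.  72. 115. 121.] [ 63.  62.  61.  63.  59.  59.  60.  60.  58.  60.  60.  59.  58.  58.
  62.  98. 121. 121. 125. 124. 122. 120. 119.  96.  52.  54.  52.  56.
  61.  62.  61.  61.  59.  60.  58.  52.  96.  97.  52.  51.]
```

View pics/crop1.png

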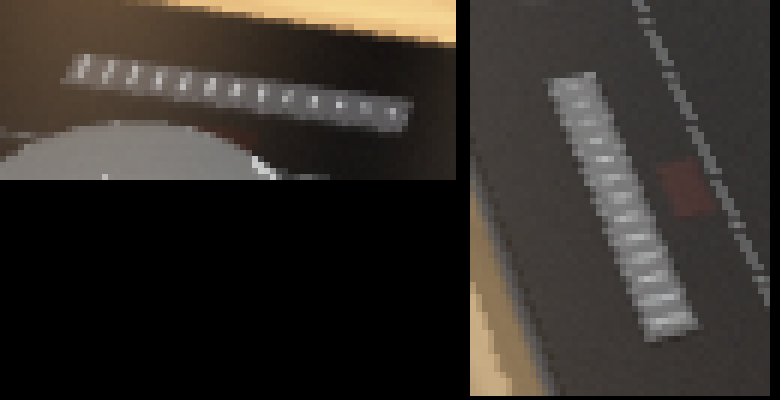

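The crop shows a clean strip in both views, with its short bars at the +y end. I'll use thresholds of 68 (scene) and 88 (side).

```bash
python3 - <<'E'
import pickle,cv2,numpy as np
from h import cast
for n,th,rois in(("scene",66,{"R":[(229,199),(292,207),(292,215),(229,207)],"L":[(333,213),(400,222),(400,233),(333,224)]}),
                 ("side",88,{"R":[(300,263),(312,263),(332,311),(312,314)],"L":[(274,201),(288,201),(301,239),(284,241)]})):
    c=pickle.load(open(n+".pkl","rb"));im=c["image"];g=im.mean(2)
    for k,poly in rois.items():
        m=np.zeros(g.shape,np.uint8);cv2.fillPoly(m,[np.array(poly)],255)
        m[(g<th)|(np.ptp(im.astype(int),axis=2)>35)]=0
        m=cv2.morphologyEx(m,cv2.MORPH_CLOSE,np.ones((3,3)))
        nl,lab,st,_=cv2.connectedComponentsWithStats(m);i=1+np.argmax(st[1:,4])
        ct,_=cv2.findContours((lab==i).astype(np.uint8),0,1)
        q=np.array(cv2.minAreaRect(np.argwhere(lab==i)[:,::-1].astype(np.float32))[0])
        v,u=np.where(lab==i);P=cast(c,np.c_[u,v],.068)[:,:2]*1000
        (cx,cy),wh,an=cv2.minAreaRect(P.astype(np.float32));w=np.linalg.svd(P-P.mean(0),full_matrices=False)[2][0]
        print(n,k,st[i],"ctr",(round(cx,1),round(cy,1)),"mean",P.mean(0).round(1),"wh",np.round(wh,1),"ang",round(an,2),"pca yaw",np.degrees(np.arctan2(-w[0]*np.sign(w[1]),abs(w[1]))).round(2))
E
```

```text
scene R [229 199  62  15 381] ctr (466.4, -204.5) mean [ 465.4 -208.9] wh [187.1  34.4] ang 86.72 pca yaw -4.83
scene L [336 216  61  16 529] ctr (494.5, 111.6) mean [494.8 116.3] wh [170.6  44.5] ang 85.38 pca yaw -6.5
side R [303 266  25  45 388] ctr (463.7, -197.4) mean [ 463.3 -200.7] wh [170.8  23. ] ang 85.3 pca yaw -4.73
side L [278 205  20  32 247] ctr (488.9, 111.8) mean [488.5 108.6] wh [169.   23.1] ang 85.41 pca yaw -4.64
```

```bash
python3 - <<'E'
import pickle,numpy as np
from h import cast
c=pickle.load(open("scene.pkl","rb"))
P=cast(c,np.array([(75,53),(412,98),(405,132),(65,85)])/6+[221.5,191.5],.068)*1000;print(P.round(1),P.mean(0))
c=pickle.load(open("side.pkl","rb"))
P=cast(c,np.array([(548,80),(594,72),(698,328),(650,341)])/6+[290-470/6-.5,253.5],.068)*1000;print(P.round(1),P.mean(0))
E
```

```text
[[ 449.2 -281.    68. ]
 [ 460.7 -110.9   68. ]
 [ 483.3 -110.9   68. ]
 [ 471.  -280.9   68. ]] [ 466.03398802 -195.91171555   68.        ]
[[ 460.7 -110.4   68. ]
 [ 482.5 -113.3   68. ]
 [ 467.8 -283.1   68. ]
 [ 446.1 -282.4   68. ]] [ 464.27188932 -197.29540858   68.        ]
```

The strip centre is at about (465,-197) and yaw is -4.7°; both views agree to about 2 mm. The low end comes out at (471,-125) and the high end at (459,-269). I'll turn the jaws along the strip, so the gripper body stays clear of the pan, and move above the low end.

Request:
step_arm([
  {"tx": -17, "ty": -10, "az": -7.9, "claw": -1},
  {"tx": -17, "ty": -10, "az": -7.9, "claw": -1},
  {"tx": -17, "ty": -10, "az": -7.9, "claw": -1},
  {"tx": -17, "ty": -10, "az": -7.9, "claw": -1},
  {"tx": -17, "ty": -10, "az": -7.9, "claw": -1},
  {"tx": -17, "ty": -10, "az": -7.9, "claw": -1},
  {"tx": -17, "ty": -10, "az": -7.9, "claw": -1},
  {"tx": -17, "ty": -10, "az": -7.9, "claw": -1},
  {"tx": -17, "ty": -10, "az": -7.9, "claw": -1},
  {"tx": -17, "ty": -10, "az": -7.9, "claw": -1},
  {"tx": -17, "ty": -10, "az": -7.9, "claw": -1},
  {"tx": -17, "ty": -12, "az": -7.9, "claw": -1},
], newtons=20)

```text
$.increments[0]: bad value
```

Request:
step_arm([
  {"tz": -20, "claw": -1},
  {"tz": -30, "claw": -1},
  {"tz": -30, "claw": -1},
  {"tz": -30, "claw": -1},
  {"tz": -20, "claw": -1},
  {"claw": -1},
  {"claw": -1},
  {"claw": -1},
])

```text
$.increments[0]: bad value
```

```bash
python3 - <<'E'
from plant import r,optics
import cv2,pickle,numpy as np
s=r.get_state();print(s["time_s"],s["tcp_pos"],s["eef_rot"],s["contact_force"],s["gripper_width"],s["joints"])
c=optics.capture("scene")["image"];d=optics.capture("side")["image"];w=optics.capture("wrist")["image"]
o=np.zeros((560,800,3),np.uint8)
o[:280,:400]=cv2.resize(c[170:240,210:310],(400,280),interpolation=0)
o[:,400:]=cv2.resize(d[200:340,270:370],(400,560),interpolation=0)
o[280:560,:373]=cv2.resize(w,(373,280))
cv2.imwrite("pics/p2.png",o)
E
```

```text
0.15 [ 6.74650907e-01 -1.70549285e-05  2.44834029e-01] [ 1.79926053e+02 -6.92953207e-03 -9.00048583e+01] [ 0.03358163 -0.18204811 -0.0659195 ] 0.0875775181711056 [ 1.65072952e+01  2.05824692e+01  6.46270755e-01 -1.52826775e-02
 -7.01366693e+01 -1.65069561e+01]
```

View pics/p2.png

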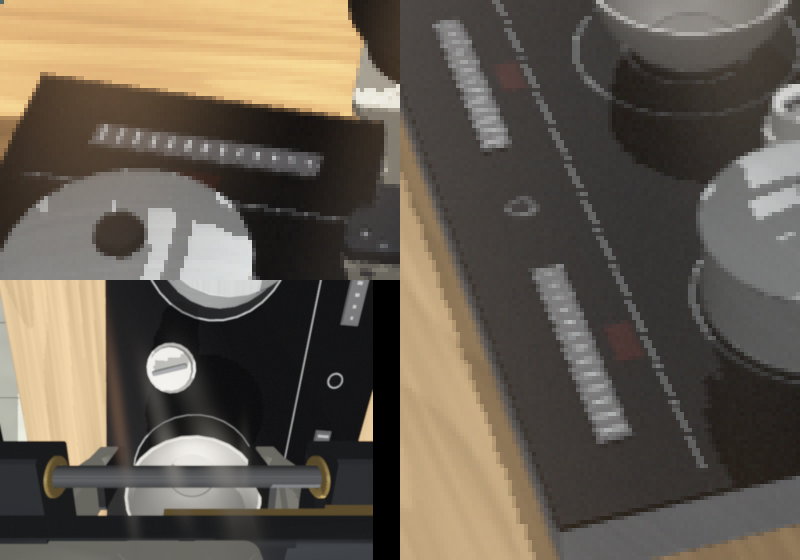

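Both moves were refused whole ("bad value"), so nothing moved. I'll retry with all the keys filled in.

Request:
step_arm([
  {"tx": -17, "ty": -10, "tz": 0, "ax": 0, "ay": 0, "az": -7.9, "claw": -1},
], newtons=20)

```text
time_s: 0.4
tcp_pos: [0.6588, -0.0094, 0.2446]
eef_rot: [180.0, -0.0, -97.9]
contact_force: [-0.2, 0.4, 0.3]
gripper_width: 0.084
```

Request:
step_arm([
  {"tx": -17, "ty": -10, "tz": 0, "ax": 0, "ay": 0, "az": -7.9, "claw": -1},
  {"tx": -17, "ty": -10, "tz": 0, "ax": 0, "ay": 0, "az": -7.9, "claw": -1},
  {"tx": -17, "ty": -10, "tz": 0, "ax": 0, "ay": 0, "az": -7.9, "claw": -1},
  {"tx": -17, "ty": -10, "tz": 0, "ax": 0, "ay": 0, "az": -7.9, "claw": -1},
  {"tx": -17, "ty": -10, "tz": 0, "ax": 0, "ay": 0, "az": -7.9, "claw": -1},
  {"tx": -17, "ty": -10, "tz": 0, "ax": 0, "ay": 0, "az": -7.9, "claw": -1},
  {"tx": -17, "ty": -10, "tz": 0, "ax": 0, "ay": 0, "az": -7.9, "claw": -1},
  {"tx": -17, "ty": -10, "tz": 0, "ax": 0, "ay": 0, "az": -7.9, "claw": -1},
  {"tx": -17, "ty": -10, "tz": 0, "ax": 0, "ay": 0, "az": -7.9, "claw": -1},
  {"tx": -17, "ty": -10, "tz": 0, "ax": 0, "ay": 0, "az": -7.9, "claw": -1},
  {"tx": -17, "ty": -12, "tz": 0, "ax": 0, "ay": 0, "az": -7.9, "claw": -1},
  {"tx": 0, "ty": 0, "tz": 0, "ax": 0, "ay": 0, "az": 0, "claw": -1},
])

```text
time_s: 1.6
tcp_pos: [0.4692, -0.1228, 0.2459]
eef_rot: [180.0, 0.0, 174.9]
contact_force: [0.2, -0.8, 1.0]
gripper_width: 0.0005
```

Request:
step_arm([
  {"tx": 2, "ty": 0, "tz": -20, "ax": 0, "ay": 0, "az": 0.4, "claw": -1},
  {"tx": 0, "ty": 0, "tz": -30, "ax": 0, "ay": 0, "az": 0, "claw": -1},
  {"tx": 0, "ty": 0, "tz": -30, "ax": 0, "ay": 0, "az": 0, "claw": -1},
  {"tx": 0, "ty": 0, "tz": -30, "ax": 0, "ay": 0, "az": 0, "claw": -1},
  {"tx": 0, "ty": 0, "tz": -25, "ax": 0, "ay": 0, "az": 0, "claw": -1},
  {"tx": 0, "ty": 0, "tz": -10, "ax": 0, "ay": 0, "az": 0, "claw": -1},
  {"tx": 0, "ty": 0, "tz": 0, "ax": 0, "ay": 0, "az": 0, "claw": -1},
  {"tx": 0, "ty": 0, "tz": 0, "ax": 0, "ay": 0, "az": 0, "claw": -1},
])

```text
time_s: 2.4
tcp_pos: [0.4739, -0.122, 0.1014]
eef_rot: [-180.0, 0.1, 175.7]
contact_force: [0.1, 0.2, -0.3]
gripper_width: 0.0003
```

```bash
python3 - <<'E'
from plant import r,optics
import cv2,pickle,numpy as np
s=r.get_state();print(s["time_s"],s["tcp_pos"],s["eef_rot"],s["contact_force"],s["gripper_width"],s["joints"])
c=optics.capture("scene")["image"];d=optics.capture("side")["image"];w=optics.capture("wrist")["image"]
o=np.zeros((560,800,3),np.uint8)
o[:280,:400]=cv2.resize(c[170:240,210:310],(400,280),interpolation=0)
o[:,400:]=cv2.resize(d[200:340,270:370],(400,560),interpolation=0)
o[280:560,:373]=cv2.resize(w,(373,280))
cv2.imwrite("pics/p3.png",o)
E
```

```text
2.4 [ 0.47386246 -0.12196995  0.10141196] [-1.79989852e+02  5.37680222e-02  1.75657200e+02] [ 0.11038823  0.227583   -0.26329725] 0.0002903173196016817 [ 8.66108896e+00  1.16676838e+01 -3.32930601e+01  3.11000190e-02
 -4.49891547e+01 -1.03025879e+02]
```

View pics/p3.png

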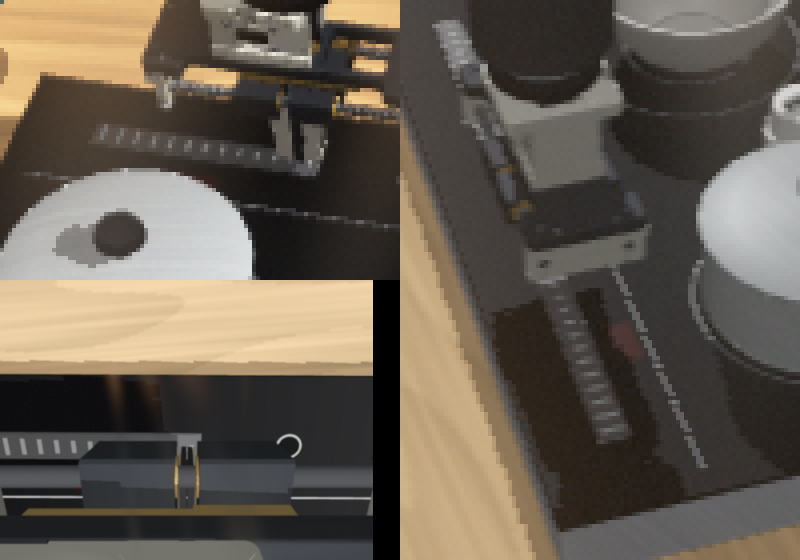

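The fingers are over the low end, 14 mm up. I'll trim x by -2.5 mm and descend gently.

Request:
step_arm([
  {"tx": -2.5, "ty": 0, "tz": -5, "ax": 0, "ay": 0, "az": -0.3, "claw": -1},
  {"tx": 0, "ty": 0, "tz": -3, "ax": 0, "ay": 0, "az": 0, "claw": -1},
  {"tx": 0, "ty": 0, "tz": -2, "ax": 0, "ay": 0, "az": 0, "claw": -1},
  {"tx": 0, "ty": 0, "tz": -1, "ax": 0, "ay": 0, "az": 0, "claw": -1},
  {"tx": 0, "ty": 0, "tz": 0, "ax": 0, "ay": 0, "az": 0, "claw": -1},
  {"tx": 0, "ty": 0, "tz": 0, "ax": 0, "ay": 0, "az": 0, "claw": -1},
])

```text
time_s: 3.15
tcp_pos: [0.4705, -0.122, 0.0896]
eef_rot: [-180.0, -0.0, 175.3]
contact_force: [0.6, -1.0, -0.2]
gripper_width: 0.0003
```

Request:
step_arm([
  {"tx": 0, "ty": 0, "tz": -1, "ax": 0, "ay": 0, "az": 0, "claw": -1},
  {"tx": 0, "ty": 0, "tz": -1, "ax": 0, "ay": 0, "az": 0, "claw": -1},
  {"tx": 0, "ty": 0, "tz": 0, "ax": 0, "ay": 0, "az": 0, "claw": -1},
  {"tx": 0, "ty": 0, "tz": 0, "ax": 0, "ay": 0, "az": 0, "claw": -1},
])

```text
time_s: 3.55
tcp_pos: [0.4705, -0.122, 0.0875]
eef_rot: [-180.0, -0.0, 175.3]
contact_force: [0.5, 0.1, -0.5]
gripper_width: 0.0006
```

Request:
step_arm([
  {"tx": 0, "ty": 0, "tz": -1, "ax": 0, "ay": 0, "az": 0, "claw": -1},
  {"tx": 0, "ty": 0, "tz": -0.7, "ax": 0, "ay": 0, "az": 0, "claw": -1},
  {"tx": 0, "ty": 0, "tz": 0, "ax": 0, "ay": 0, "az": 0, "claw": -1},
  {"tx": 0, "ty": 0, "tz": 0, "ax": 0, "ay": 0, "az": 0, "claw": -1},
])

```text
time_s: 3.95
tcp_pos: [0.4706, -0.122, 0.086]
eef_rot: [-180.0, 0.0, 175.3]
contact_force: [-1.6, -0.3, 4.1]
gripper_width: 0.0003
```

Contact is made: 4 N, about 1 mm into the strip. Now the stroke, slowly.

Request:
step_arm([
  {"tx": -0.2, "ty": -3, "tz": 0, "ax": 0, "ay": 0, "az": 0, "claw": -1},
  {"tx": -0.4, "ty": -5, "tz": 0, "ax": 0, "ay": 0, "az": 0, "claw": -1},
  {"tx": -0.4, "ty": -5, "tz": 0, "ax": 0, "ay": 0, "az": 0, "claw": -1},
  {"tx": -0.4, "ty": -5, "tz": 0, "ax": 0, "ay": 0, "az": 0, "claw": -1},
  {"tx": -0.4, "ty": -5, "tz": 0, "ax": 0, "ay": 0, "az": 0, "claw": -1},
])

```text
time_s: 4.45
tcp_pos: [0.4688, -0.1455, 0.0859]
eef_rot: [180.0, 0.0, 175.3]
contact_force: [0.6, 3.4, 4.1]
gripper_width: 0.0004
```

Request:
step_arm([
  {"tx": -0.4, "ty": -5, "tz": 0, "ax": 0, "ay": 0, "az": 0, "claw": -1},
  {"tx": -0.4, "ty": -5, "tz": 0, "ax": 0, "ay": 0, "az": 0, "claw": -1},
  {"tx": -0.4, "ty": -5, "tz": 0, "ax": 0, "ay": 0, "az": 0, "claw": -1},
  {"tx": -0.4, "ty": -5, "tz": 0, "ax": 0, "ay": 0, "az": 0, "claw": -1},
  {"tx": -0.4, "ty": -5, "tz": 0, "ax": 0, "ay": 0, "az": 0, "claw": -1},
  {"tx": -0.4, "ty": -5, "tz": 0, "ax": 0, "ay": 0, "az": 0, "claw": -1},
  {"tx": -0.4, "ty": -5, "tz": 0, "ax": 0, "ay": 0, "az": 0, "claw": -1},
  {"tx": -0.4, "ty": -5, "tz": 0, "ax": 0, "ay": 0, "az": 0, "claw": -1},
  {"tx": -0.4, "ty": -5, "tz": 0, "ax": 0, "ay": 0, "az": 0, "claw": -1},
  {"tx": -0.4, "ty": -5, "tz": 0, "ax": 0, "ay": 0, "az": 0, "claw": -1},
])

```text
time_s: 5.45
tcp_pos: [0.4646, -0.1954, 0.0858]
eef_rot: [180.0, -0.0, 175.3]
contact_force: [0.2, 3.0, 3.7]
gripper_width: 0.0003
```

Request:
step_arm([
  {"tx": -0.4, "ty": -5, "tz": 0, "ax": 0, "ay": 0, "az": 0, "claw": -1},
  {"tx": -0.4, "ty": -5, "tz": 0, "ax": 0, "ay": 0, "az": 0, "claw": -1},
  {"tx": -0.4, "ty": -5, "tz": 0, "ax": 0, "ay": 0, "az": 0, "claw": -1},
  {"tx": -0.4, "ty": -5, "tz": 0, "ax": 0, "ay": 0, "az": 0, "claw": -1},
  {"tx": -0.4, "ty": -5, "tz": 0, "ax": 0, "ay": 0, "az": 0, "claw": -1},
  {"tx": -0.4, "ty": -5, "tz": 0, "ax": 0, "ay": 0, "az": 0, "claw": -1},
  {"tx": -0.4, "ty": -5, "tz": 0, "ax": 0, "ay": 0, "az": 0, "claw": -1},
  {"tx": -0.4, "ty": -5, "tz": 0, "ax": 0, "ay": 0, "az": 0, "claw": -1},
  {"tx": -0.4, "ty": -5, "tz": 0, "ax": 0, "ay": 0, "az": 0, "claw": -1},
  {"tx": -0.4, "ty": -5, "tz": 0, "ax": 0, "ay": 0, "az": 0, "claw": -1},
])

```text
time_s: 6.45
tcp_pos: [0.4606, -0.2454, 0.0858]
eef_rot: [180.0, -0.0, 175.3]
contact_force: [-0.1, 3.7, 4.5]
gripper_width: 0.0006
```

Request:
step_arm([
  {"tx": -0.4, "ty": -5, "tz": 0, "ax": 0, "ay": 0, "az": 0, "claw": -1},
  {"tx": -0.4, "ty": -5, "tz": 0, "ax": 0, "ay": 0, "az": 0, "claw": -1},
  {"tx": -0.4, "ty": -5, "tz": 0, "ax": 0, "ay": 0, "az": 0, "claw": -1},
  {"tx": -0.4, "ty": -5, "tz": 0, "ax": 0, "ay": 0, "az": 0, "claw": -1},
  {"tx": -0.3, "ty": -4, "tz": 0, "ax": 0, "ay": 0, "az": 0, "claw": -1},
  {"tx": 0, "ty": 0, "tz": 0, "ax": 0, "ay": 0, "az": 0, "claw": -1},
  {"tx": 0, "ty": 0, "tz": 0, "ax": 0, "ay": 0, "az": 0, "claw": -1},
  {"tx": 0, "ty": 0, "tz": 0, "ax": 0, "ay": 0, "az": 0, "claw": -1},
])

```text
time_s: 7.25
tcp_pos: [0.4587, -0.2695, 0.086]
eef_rot: [-180.0, -0.0, 175.3]
contact_force: [-0.8, -3.7, 4.3]
gripper_width: 0.0004
```

```bash
python3 - <<'E'
from plant import r,optics
import cv2,numpy as np
s=r.get_state();print(s["time_s"],s["tcp_pos"],s["eef_rot"],s["contact_force"])
c=optics.capture("scene")["image"];d=optics.capture("side")["image"];w=optics.capture("wrist")["image"]
o=np.zeros((560,800,3),np.uint8)
o[:280,:400]=cv2.resize(c[170:240,210:310],(400,280),interpolation=0)
o[:,400:]=cv2.resize(d[200:340,270:370],(400,560),interpolation=0)
o[280:560,:373]=cv2.resize(w,(373,280))
cv2.imwrite("pics/p4.png",o)
E
```

```text
7.25 [ 0.45871108 -0.26945588  0.08596901] [-1.79964580e+02 -9.54099652e-04  1.75306551e+02] [-0.84981526 -3.73792523  4.31973471]
```

View pics/p4.png

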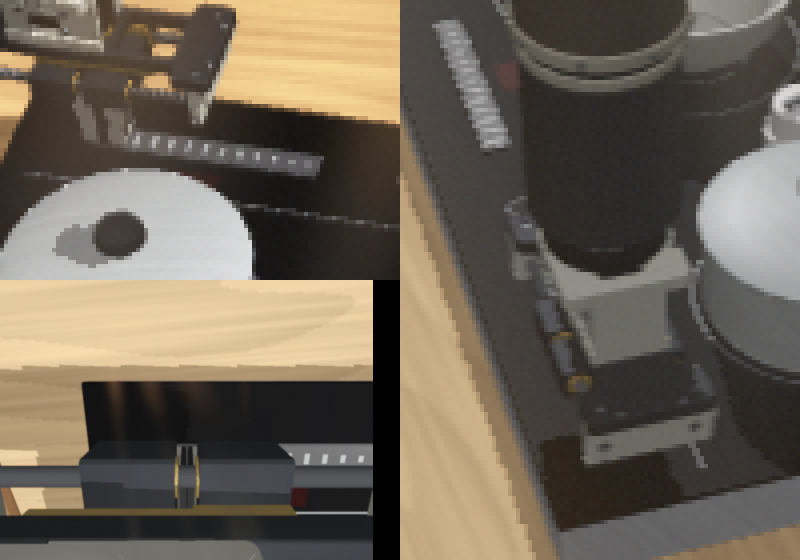

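The picture shows the fingers on the high end of the right strip, at 73 mm of the nominal 72, with the pan where it stood. Vertical force is a steady 4.3 N, so I'll hand in.

```bash
python3 -c "
from plant import r
print(r.close_job()); s=r.get_state(); print(s['time_s'],s['tcp_pos'],s['contact_force'])"
```

```text
the job is handed in; nothing more can be done
None
the job is handed in; nothing more can be done
```

I stroked the right slider, the one for the plate the saucepan stands on, from its low end to its high end in one pass. I handed the job in at about 7 s, with the closed fingertips still pressing on the high end. The hand-in reports no verdict.

- **Strip position:** the side and scene views agreed to about 2 mm, putting the centre at (465, -197) mm with a yaw of -4.7°. My first automatic strip masks were wrong because the threshold was too low. The scene mask was still contaminated after I raised the threshold, so I measured the strip's corners by hand instead.
- **Stroke:** every reading along the way showed 3.7–4.5 N of vertical force, well under the limits, with the tool height steady to 0.2 mm. It ended about 73 mm from the strip's centre, where the high-end field is centred at 72 mm, with 4.3 N.
- **Surroundings:** the last picture shows the pan where it stood, and the arm's path stayed well away from the other slider. I checked this by eye only. I did not measure the objects' positions at the end, and the other slider was partly out of that view.
- **Refused moves:** my first two move calls were rejected because some values were left out. Nothing moved, and I repeated them with every value filled in.

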